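# Slide the top-heavy spares crate home into its bench bay

### The arm

A 6-joint arm with a two-finger parallel gripper is mounted at the origin on the work surface. World frame = base frame: x ahead of the robot, y to its left, z up, the work surface at z = 0. Lengths are in m, angles in rad, forces in N, time in s.
With the tool pointing down it reaches from about 0.375 to 0.9 m from the base axis. Payload 3.1 kg.
Tool frame: the origin (TCP) lies at the very end of the fingers, on their centre line; the grasp point (between the pads) lies 19 mm behind it; z points along the fingers, y is the direction in which the jaws open and shut (so a half turn about z gives the same grasp; the last joint's range is limited). The gripper opens to 87 mm and grips with 3 to 60 N. Pads are 19 mm wide; open, the fingers measure 117 mm over their backs; the gripper's body (75 mm by 190 mm) begins 51 mm behind the grasp point.
Start: joints at [-1.298, 0.527, 1.433, -0, 1.181, -0.178], TCP at [0.273, -0.562, 0.223] pointing down, gripper open.
Joint ranges: [-3.08, 3.08], [-0.75, 2.2], [0.22, 2.44], [-1.43, 4.57], [0, 2.65], [-2.85, 2.85]. Speed limits (rad/s): [2.79, 2.79, 3.14, 3.14, 3.14, 3.14].

### API

Orientations are given as [roll, pitch, yaw] about the fixed x, y, z axes, in that order (R = Rz(yaw) Ry(pitch) Rx(roll)).
In Python, from cell import robot gives the robot as it stands.
- The arm moves only by the tool play_rows, never from a script. Its argument "increments" is a list of rows, each an object with "translation": the shift along the tool's x, y, z in m, a list of three; "rotation": the turn, a rotation vector about the tool's x, y, z in degrees, a list of three; "fingers": the opening, from 0 (shut) to 1 (fully open). In form: [{"translation": [x, y, z], "rotation": [ax, ay, az], "fingers": fingers}, ...]. A call has exactly 8 rows; each row is the pose to reach, as a shift and turn from the pose commanded when the call began, along the tool's axes at that moment; what a row does not reach only later rows make up. A row lasts 1/10 s, in which the tool goes at most 50 mm and 8.59 degrees, less where a joint would pass 70% of its speed; a pose out of reach is approached as far as the arm can. A call with a gripper value outside its range is refused whole. The fingers move at their own pace and stop on an object; the grip force is fixed at half the most. Time passes only in rows, so rows that repeat a pose let the fingers close, or fill a call up. It gives the time, the measured TCP pose, the force and the opening at its end, in the units of the state.
- robot.get_state(): the state, without advancing time (a new reading comes with each control period).
- robot.get_image(name): name is "scene" or "top"; returns a dict with "img" (384x512x3 uint8, blue, green, red), "K" (3x3 intrinsics, pixels), "dist_coeffs" ([k1, k2, p1, p2, k3] as OpenCV has them; the pictures are not rectified), "pose" (4x4, takes a point from camera to world coordinates). Camera axes: x right, y up, looking along -z (the intrinsics and any distortion apply to the point x, -y, -z); pixel columns grow to the right and rows downward; lengths in m; the calibration is good to about 2 mm. A picture is of the moment at which its call begins. There is no depth.
- robot.hand_in(): hands the job in, once; it reports no verdict.
The state is a dict: "time_s": time; "q": joint angles; "joint_vel": joint speeds; "joint_efforts": joint torques, N m; "ee_pos": TCP position; "orientation": TCP orientation; "contact_force": force on the tool from outside, world axes, zero at the start; "ft_torque": the same for the moment, N m; "gripper_width": opening from 0.0 (shut) to 1.0 (fully open).
Only numpy, scipy, OpenCV 4.12 (cv2) and the standard library are available. Lean on these libraries where they do the work, as an engineer would, in place of code of your own. Each camera call takes 0.05 s, during which the arm holds its last target.

### The job

With the fingers low down at its skid, push the tall wooden crate along the bench, front end first, into the yellow bay until it is fully home against the stop at the far end. Keep it sliding flat and steadily, never tipped or lifted, with the little tin still standing on top, and leave everything else on the bench where it is.

Things in the scene. Friction and masses are not known exactly. Their poses are not given: they have to be found in the camera images.
- crate: Top-heavy wooden crate, loose, 1.3 to 2 kg. Origin: centre of its underside, on the bench; x axis to its front (goes in first). A solid flat skid board 150 long (x), 120 wide, 30 high carries a plywood box 80 (x) x 110 mm, from 30 to 210 mm up, flush with the skid's front. Slides with a push of 6 to 16 N near the bench; pushed higher up it tips over forwards.
- crate_rear (a point): Centre of the skid's rear end: a plain upright face 120 mm wide and 30 mm high, 75 mm behind the crate's origin; the point is 15 mm above the bench. Behind the box the bare skid sticks out 70 mm as a low ledge, so a gripper has room above it. Axes as the crate's.
- bay: Yellow docking bay screwed to the bench. Origin: on the bench, where the crate's origin is when the crate is fully home. x axis: the way in, towards the stop; the crate's x axis goes along it. Two side rails 25 mm high, 150 mm apart inside, run from x = -60 mm to the stop; flared ends open out to x = -92 mm, about 180 mm apart there. White lines mark the lane before the mouth.
- bay_stop (a point): Middle of the near face of the yellow stop bar (two black pads), 75 mm beyond the bay's origin, 20 mm above the bench. The bar is 40 mm high and 180 mm long; the crate's front end rests against it when home. Axes as the bay's.
- tin: Small round steel tin, 44 mm across, 45 mm tall, standing loose on top of the crate's box. Origin: centre of its underside, 210 mm above the bench. It rides along.
- piston: Bystander beside the lane, to be left alone: bare aluminium engine piston standing on the bench, 60 mm across, 58 mm tall. Origin: centre of its underside.
- filter: Bystander beside the lane, to be left alone: blue oil-filter canister, 68 mm across, 75 mm tall. Origin: centre of its underside.
- jar: Bystander beside the lane, to be left alone: amber glass jar, 62 mm across, 80 mm tall. Origin: centre of its underside.
- bush: Bystander beside the lane, to be left alone: short brass bush (ring), 52 mm across, 40 mm tall. Origin: centre of its underside.
- carton: Bystander beside the lane, to be left alone: small cardboard carton, 60 x 70 x 42 mm tall. Origin: centre of its underside.
- wrench: Bystander beside the lane, to be left alone: steel wrench lying flat, 150 mm long. Origin: underside, near its middle.
There are look-alikes about, which are no part of the job. Leave any turquoise look-alike of the crate alone. Leave any blue look-alike of the tin alone.

How it is judged:
On the way:
1. the crate is pushed into the mouth of the bay, upright, by the fingers (x of crate in the frame of bay above -0.12 m and angle between crate's own z axis and vertical below 0.1 rad and contact force between the fingers and crate above 1 N), for 0.05 s.
At the end, for the whole second after the job is handed in: The crate stands flat and still in the bay, its front within 10 mm of the stop, between the side rails (within 20 mm of the middle) and in line with the bay within 0.12 rad, and the tin stands upright and still on top of it (x of crate in the frame of bay between -0.01 and 0.006 m and y of crate in the frame of bay between -0.02 and 0.02 m and angle between the x axis of crate and the x axis of bay, either way round below 0.12 rad and angle between crate's own z axis and vertical below 0.05 rad and height (world z) of crate below 0.005 m and linear speed of each of crate, tin below 0.01 m/s and angle between tin's own z axis and vertical below 0.1 rad and z of tin in the frame of crate above 0.2 m); the robot touches nothing.
It fails at once if the crate is tipped (more than 0.15 rad) or lifted off the bench (more than 12 mm) (angle between crate's own z axis and vertical above 0.15 rad or height (world z) of crate above 0.012 m).
It fails at once if the fingers press or hold the crate's box high up (grasp point over 120 mm above the bench) instead of pushing low (contact force between the fingers and crate above 3 N and height (world z) of the grasp point above 0.12 m).
It fails at once if the crate is shoved hard (faster than 0.35 m/s) (linear speed of crate above 0.35 m/s).
It fails at once if the tin falls over or off the crate, or is lifted (angle between tin's own z axis and vertical above 0.4 rad or z of tin in the frame of crate below 0.195 m or z of tin in the frame of crate above 0.225 m).
It fails at once if something else on the bench is disturbed (moved more than 20 mm) (distance of any of piston, filter, jar, bush, carton, wrench from where it was at the start of the episode above 0.02 m).
It also fails if it takes over 45 s, if anything falls off the work surface, if the arm or the gripper's body presses on something with over 40 N, if the wrist force passes 120 N, or if a joint passes its speed limit or range.

## Working session

There is one attempt and no reset: what is moved stays moved. The work goes in short steps, Python scripts to look and compute and a tool call to move; the robot and the scene stay as the last step left them, time stands still between calls to the robot, and variables do not carry over. Pictures are saved under pics/ and viewed, and the job is handed in when it is done.

Besides the shell and the picture viewer there is one more tool, called after ">>>" by a JSON object that holds its "fn" and its "kwargs", one argument or row to a line. play_rows: Moves the arm, as the interface text tells. Its arguments: {"type":"object","properties":{"increments":{"type":"array","items":{"type":"object","properties":{"translation":{"type":"array","items":{"type":"number"}},"rotation":{"type":"array","items":{"type":"number"}},"fingers":{"type":"number"}}}}},"required":["increments"]}

```bash
mkdir -p pics; ls; python3 - <<'E'
from cell import robot
import cv2, numpy as np
print(robot.get_state())
for n in ("scene","top"):
    d=robot.get_image(n); cv2.imwrite(f"pics/{n}0.png",d["img"])
    np.savez(f"{n}0.npz",**d)
    print(n,d["K"],d["dist_coeffs"],d["pose"])
E
```

```text
pics
{'time_s': 0.0, 'q': array([-1.29748330e+00,  5.28474981e-01,  1.43391107e+00, -2.06729429e-05,
        1.18137009e+00, -1.78499732e-01]), 'joint_vel': array([-0.00039758,  0.00020897,  0.00233517,  0.0008182 , -0.00137473,
        0.00083983]), 'joint_efforts': array([ 5.76810926e-04, -4.40036988e+01, -1.76594192e+01,  6.33442216e-02,
        5.81593509e-02, -1.61829857e-04]), 'ee_pos': array([ 0.27269366, -0.56155888,  0.22156342]), 'orientation': array([-3.13946014e+00, -3.65331176e-04,  4.51820241e-01]), 'contact_force': array([0.21453238, 0.48211132, 0.2904135 ]), 'ft_torque': array([ 0.02606202, -0.05005579, -0.01125787]), 'gripper_width': 0.9993830064878844}
scene [[424.53136701   0.         257.55685183]
 [  0.         424.53136701 180.73076195]
 [  0.           0.           1.        ]] [-0.11196756  0.          0.          0.          0.        ] [[ 0.39290718 -0.5717898   0.72019467  1.230242  ]
 [ 0.91952523  0.25269495 -0.30102926 -0.21513661]
 [-0.00986409  0.78051373  0.62506081  0.71028417]
 [ 0.          0.          0.          1.        ]]
top [[467.7963971    0.         254.12691505]
 [  0.         467.7963971  180.89245582]
 [  0.           0.           1.        ]] [-0.13697721  0.          0.          0.          0.        ] [[-0.00695623  0.99956638 -0.02861231  0.52985327]
 [-0.99995297 -0.00675984  0.00695477  0.03772076]
 [ 0.00675834  0.02865934  0.99956639  1.12392132]
 [ 0.          0.          0.          1.        ]]
```

View pics/scene0.png

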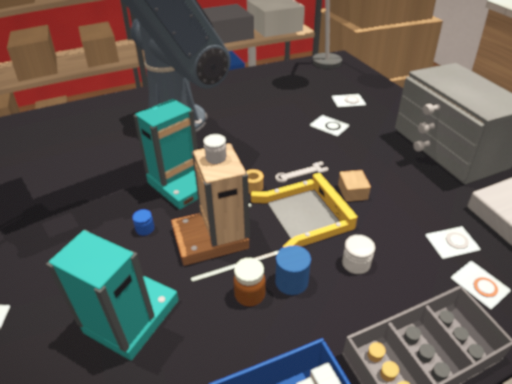

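View pics/top0.png

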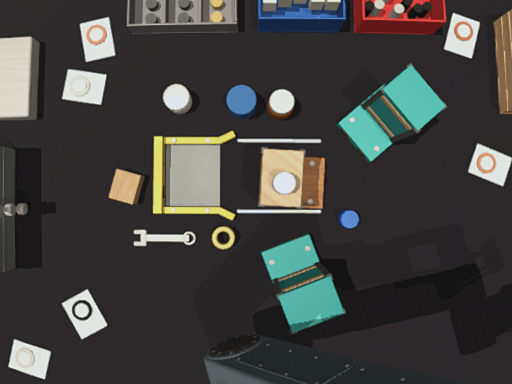

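The top view shows the crate at about (290,180), with its ledge to the right and the bay to the left at (190,175). The push therefore runs image-leftwards, which is about +y. Turquoise look-alikes stand at (305,285) and (392,112). Next I'll measure from both views.

```bash
cat > h.py <<'E'
import cv2, numpy as np
def load(n): return dict(np.load(n,allow_pickle=True))
def ray(d,uv):
    p=cv2.undistortPoints(np.array(uv,float).reshape(-1,1,2),d["K"],d["dist_coeffs"]).reshape(-1,2)
    v=np.c_[p[:,0],-p[:,1],-np.ones(len(p))]@d["pose"][:3,:3].T
    return d["pose"][:3,3],v
def onz(d,uv,z):
    o,v=ray(d,uv); return o+v*((z-o[2])/v[:,2])[:,None]
def tri(d1,a,d2,b):
    o1,v1=ray(d1,[a]);o2,v2=ray(d2,[b]);v1=v1[0]/np.linalg.norm(v1);v2=v2[0]/np.linalg.norm(v2)
    s,*_=np.linalg.lstsq(np.c_[v1,-v2],o2-o1,rcond=None)
    p,q=o1+s[0]*v1,o2+s[1]*v2
    return (p+q)/2,np.linalg.norm(p-q)
E
python3 - <<'E'
import cv2,numpy as np
from h import *
d=load("top0.npz"); 
c=d["img"][110:240,110:370]; cv2.imwrite("pics/topc.png",cv2.resize(c,None,fx=3,fy=3,interpolation=cv2.INTER_CUBIC))
d=load("scene0.npz"); c=d["img"][120:280,150:380]; cv2.imwrite("pics/scenec.png",cv2.resize(c,None,fx=3,fy=3,interpolation=cv2.INTER_CUBIC))
E
```

```text
(no output)
```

View pics/topc.png

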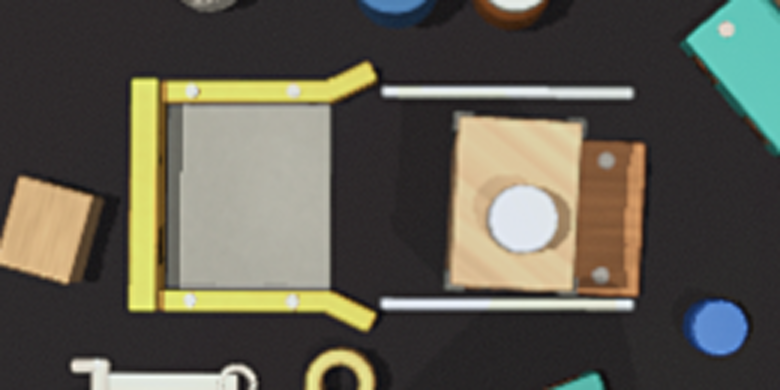

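View pics/scenec.png

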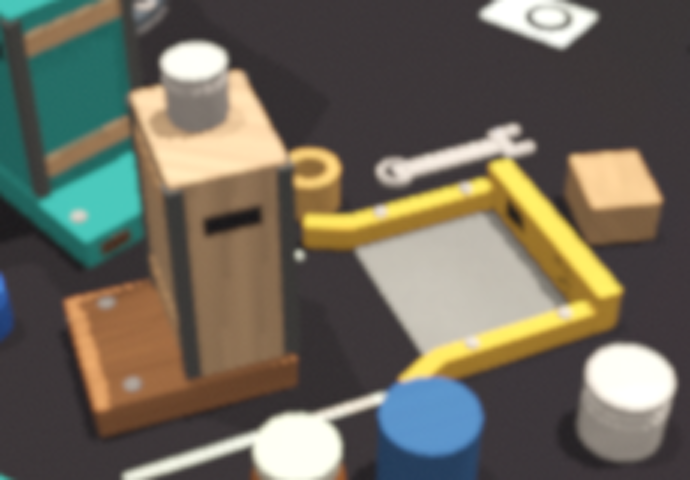

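```bash
python3 - <<'E'
from h import *
T=load("top0.npz");S=load("scene0.npz")
t=lambda x,y:(x/3+110-1/3,y/3+110-1/3); s=lambda x,y:(x/3+150-1/3,y/3+120-1/3)
np.set_printoptions(precision=4,suppress=True)
for n,a,b in [("rear corner +x",(645,144),(99,410)),("rear corner -x",(638,296),(65,299)),("box rear+x",(585,121),(172,187)),("box rear-x",(576,291),(133,93)),
 ("box front+x",(456,115),(290,160)),("box front-x",(447,289),(240,75)),("tin top",(523,218),(194,62)),
 ("stop far +x",(132,79),(618,290)),("stop near-x bar",(156,311),(490,168))]:
    print(n,*tri(T,t(*a),S,s(*b)))
print("top rays z .03", onz(T,[t(645,144),t(638,296)],.03))
print("box .21", onz(T,[t(585,121),t(576,291),t(447,289),t(456,115)],.21))
print("bay stop near-edge top z.04",onz(T,[t(159,79),t(157,311)],.04), "far",onz(T,[t(132,79),t(129,311)],.04))
print("rail inside top .025",onz(T,[t(170,103),t(325,103),t(165,291),t(325,291)],.025))
print("lines z0",onz(T,[t(383,92),t(632,94),t(382,303),t(632,304)],0))
# turquoise & bystanders
hsv=cv2.cvtColor(T["img"],cv2.COLOR_BGR2HSV)
m=cv2.inRange(hsv,(80,90,60),(95,255,255))
for c in cv2.findContours(m,0,2)[0]:
    if cv2.contourArea(c)>150: 
        r=cv2.boxPoints(cv2.minAreaRect(c)); print("turq z.2",cv2.contourArea(c)); print(onz(T,r,.21)[:,:2])
        print(" z.03",onz(T,r,.03)[:,:2].tolist())
for n,uv,z in [("filter",(241,101),.075),("jar",(281,103),.08),("piston",(177,98),.058),("bush",(223,237),.04),("bluetin",(349,218),.045)]: print(n,onz(T,[uv],z))
E
```

```text
rear corner +x [ 0.6154 -0.1346  0.0284] 0.004043712054534695
rear corner -x [ 0.496  -0.1281  0.0294] 0.0028823637835674112
box rear+x [ 0.617  -0.0655  0.2095] 0.006012227827217876
box rear-x [ 0.5058 -0.0584  0.2092] 0.006151999279746093
box front+x [0.6206 0.0162 0.208 ] 0.00020799197547339987
box front-x [0.5068 0.023  0.2024] 0.0006836767452722365
tin top [ 0.5519 -0.0233  0.2529] 0.0014348216543095893
stop far +x [0.6675 0.2643 0.038 ] 0.001294179785617104
stop near-x bar [0.4875 0.249  0.0324] 0.004167399914078033
top rays z .03 [[ 0.6147 -0.1363  0.03  ]
 [ 0.4957 -0.1294  0.03  ]]
box .21 [[ 0.616  -0.0683  0.21  ]
 [ 0.5049 -0.0613  0.21  ]
 [ 0.5069  0.0228  0.21  ]
 [ 0.6204  0.0161  0.21  ]]
bay stop near-edge top z.04 [[0.6673 0.2432 0.04  ]
 [0.4869 0.2448 0.04  ]] far [[0.6675 0.2644 0.04  ]
 [0.487  0.2668 0.04  ]]
rail inside top .025 [[0.65   0.2372 0.025 ]
 [0.6489 0.1147 0.025 ]
 [0.502  0.2413 0.025 ]
 [0.5013 0.1153 0.025 ]]
lines z0 [[ 0.6602  0.0697  0.    ]
 [ 0.6576 -0.1311  0.    ]
 [ 0.4908  0.0715  0.    ]
 [ 0.4884 -0.1291  0.    ]]
turq z.2 2239.5
[[ 
[... 816 characters left out ...]
2 502.5
[[ 0.7055 -0.1976]
 [ 0.7229 -0.2184]
 [ 0.6556 -0.2752]
 [ 0.6384 -0.2541]]
 z.03 [[0.7401088846166766, -0.24391140475577988], [0.7609461752838406, -0.2689018972679312], [0.6804238492057352, -0.33681516235016923], [0.6598299602695588, -0.3115823503403152]]
turq z.2 3786.5
[[ 0.6686 -0.1296]
 [ 0.796  -0.2842]
 [ 0.7045 -0.3603]
 [ 0.5792 -0.2036]]
 z.03 [[0.6958730273981675, -0.1625014085017307], [0.8484163935522051, -0.347593623213174], [0.7389470528010801, -0.43864283857275627], [0.5889071457618525, -0.25112556733712293]]
filter [[0.741  0.0589 0.075 ]]
jar [[ 0.735  -0.0313  0.08  ]]
piston [[0.7529 0.2069 0.058 ]]
bush [[0.4314 0.1031 0.04  ]]
bluetin [[ 0.4731 -0.1893  0.045 ]]
```

```bash
cat > plan.py <<'E'
import numpy as np,sys
from scipy.spatial.transform import Rotation as R
from cell import robot
def delta(p,rpy_deg,show=True):
    s=robot.get_state(); R0=R.from_euler('xyz',s["orientation"]); R1=R.from_euler('xyz',rpy_deg,degrees=True)
    t=R0.inv().apply(np.array(p)-s["ee_pos"]); r=(R0.inv()*R1).as_rotvec(degrees=True)
    print("t",s["time_s"],"pos",s["ee_pos"].round(4),"rpy",np.degrees(s["orientation"]).round(2),"F",s["contact_force"].round(2),"g",round(s["gripper_width"],3))
    print("dT",t.round(4),"dR",r.round(2))
if __name__=="__main__":
    a=list(map(float,sys.argv[1:])); delta(a[:3],a[3:])
E
python3 plan.py 0.43 -0.36 0.29 180 0 86.7
```

```text
t 0.1 pos [ 0.2727 -0.5616  0.2217] rpy [-1.7989e+02 -2.0000e-02  2.5890e+01] F [-0.03 -0.49  0.2 ] g 1.002
dT [ 0.2296 -0.1129 -0.068 ] dR [ -0.09  -0.08 -60.81]
```

>>> {"fn": "play_rows", "kwargs": {
  "increments": [
    {"translation":[0.0,0.0,-0.03],"rotation":[0,0,-7.6],"fingers":0.6},
    {"translation":[0.03,-0.015,-0.05],"rotation":[0,0,-15.2],"fingers":0.6},
    {"translation":[0.065,-0.032,-0.068],"rotation":[0,0,-22.8],"fingers":0.6},
    {"translation":[0.1,-0.05,-0.068],"rotation":[0,0,-30.4],"fingers":0.6},
    {"translation":[0.135,-0.067,-0.068],"rotation":[0,0,-38],"fingers":0.6},
    {"translation":[0.17,-0.084,-0.068],"rotation":[0,0,-45.6],"fingers":0.6},
    {"translation":[0.2,-0.099,-0.068],"rotation":[0,0,-53.2],"fingers":0.6},
    {"translation":[0.23,-0.113,-0.068],"rotation":[0,0,-60.8],"fingers":0.6}
  ]
}}

```text
time_s: 0.9
ee_pos: [0.431, -0.3584, 0.2902]
orientation: [-3.141, -0.001, 1.519]
contact_force: [-0.0, -0.7, 0.1]
gripper_width: 0.609
```

```bash
python3 plan.py 0.553 -0.19 0.27 180 0 86.7
```

```text
t 0.9 pos [ 0.431  -0.3584  0.2902] rpy [-1.7996e+02 -5.0000e-02  8.7010e+01] F [-0.04 -0.74  0.11] g 0.609
dT [0.1746 0.1131 0.0203] dR [-0.04 -0.05  0.31]
```

>>> {"fn": "play_rows", "kwargs": {
  "increments": [
    {"translation":[0.02,0.013,0.0],"rotation":[0,0,0],"fingers":0.6},
    {"translation":[0.045,0.03,0.0],"rotation":[0,0,0],"fingers":0.6},
    {"translation":[0.07,0.046,0.0],"rotation":[0,0,0],"fingers":0.6},
    {"translation":[0.1,0.065,0.0],"rotation":[0,0,0.3],"fingers":0.6},
    {"translation":[0.13,0.084,0.0],"rotation":[0,0,0.3],"fingers":0.6},
    {"translation":[0.155,0.1,0.01],"rotation":[0,0,0.3],"fingers":0.6},
    {"translation":[0.17,0.11,0.02],"rotation":[0,0,0.3],"fingers":0.6},
    {"translation":[0.175,0.113,0.02],"rotation":[0,0,0.3],"fingers":0.6}
  ]
}}

```text
time_s: 1.7
ee_pos: [0.5531, -0.1896, 0.2687]
orientation: [-3.138, -0.002, 1.51]
contact_force: [-0.7, -0.9, 0.2]
gripper_width: 0.596
```

```bash
python3 plan.py 0.553 -0.18 0.10 180 0 86.7; cat > snap.py <<'E'
import sys,cv2,numpy as np
from cell import robot
i=sys.argv[1]; o=[]
for n in ("scene","top"):
    d=robot.get_image(n); np.savez(f"{n}{i}.npz",**d); o.append(d["img"])
a=np.vstack([o[0][80:,:],o[1][60:330,:]]); cv2.imwrite(f"pics/both{i}.png",a)
E
python3 snap.py 1
```

```text
t 1.7 pos [ 0.5531 -0.1896  0.2687] rpy [-1.7979e+02 -1.2000e-01  8.6540e+01] F [-0.7  -0.91  0.19] g 0.596
dT [ 9.300e-03 -1.000e-04  1.687e-01] dR [-0.2  -0.12 -0.16]
```

View pics/both1.png

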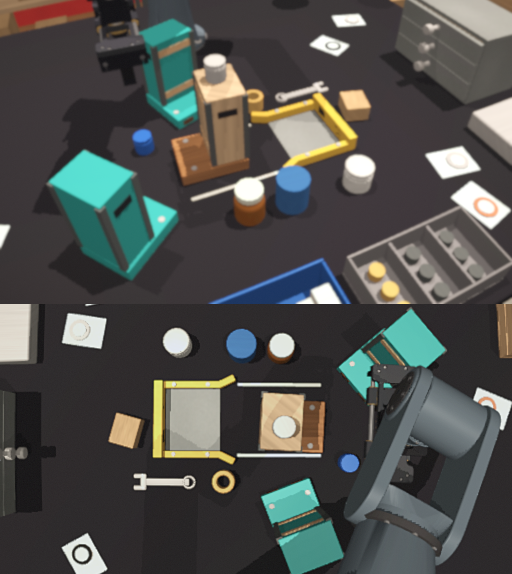

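The crate is untouched at about (290,425) in the stacked picture, and the gripper hovers behind it at about (385,410). I'll descend behind the skid, leaning the tool back 10° so the wrist stays clear of the box and tin.

```bash
python3 plan.py 0.5535 -0.175 0.04 180 -10 86.7
```

```text
t 1.8 pos [ 0.5533 -0.1914  0.2702] rpy [-1.7993e+02 -1.0000e-02  8.6470e+01] F [-0.57 -0.19 -0.97] g 0.6
dT [ 0.0163 -0.0006  0.2302] dR [-0.05  9.98 -0.24]
```

>>> {"fn": "play_rows", "kwargs": {
  "increments": [
    {"translation":[0.002,0,0.025],"rotation":[0,1.5,-0.2],"fingers":0.6},
    {"translation":[0.004,0,0.055],"rotation":[0,3,-0.2],"fingers":0.6},
    {"translation":[0.006,0,0.09],"rotation":[0,4.5,-0.2],"fingers":0.6},
    {"translation":[0.008,0,0.125],"rotation":[0,6,-0.2],"fingers":0.6},
    {"translation":[0.01,0,0.16],"rotation":[0,7.5,-0.2],"fingers":0.6},
    {"translation":[0.012,0,0.195],"rotation":[0,9,-0.2],"fingers":0.6},
    {"translation":[0.014,0,0.22],"rotation":[0,10,-0.2],"fingers":0.6},
    {"translation":[0.016,0,0.23],"rotation":[0,10,-0.2],"fingers":0.6}
  ]
}}

```text
time_s: 2.6
ee_pos: [0.5529, -0.1774, 0.0385]
orientation: [-3.139, -0.176, 1.508]
contact_force: [0.3, -0.5, -0.3]
gripper_width: 0.602
```

```bash
python3 plan.py 0.555 -0.15 0.013 180 -10 86.7; python3 snap.py 2
```

```text
t 2.6 pos [ 0.5529 -0.1774  0.0385] rpy [-179.84  -10.07   86.42] F [ 0.3  -0.51 -0.29] g 0.602
dT [0.0226 0.0005 0.0299] dR [-0.11 -0.07 -0.28]
```

View pics/both2.png

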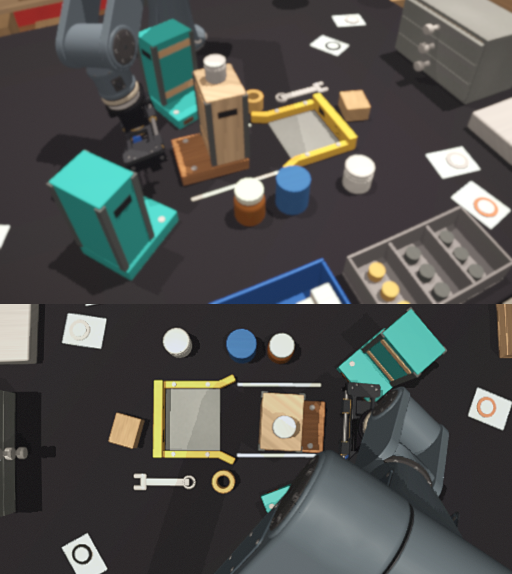

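The gripper is now low behind the skid at about (345,420) in the top part, and nothing has been disturbed. I'll go down to pushing height and then creep to contact.

>>> {"fn": "play_rows", "kwargs": {
  "increments": [
    {"translation":[0.0,0,0.01],"rotation":[0,0,0],"fingers":0.6},
    {"translation":[0.0,0,0.02],"rotation":[0,0,0],"fingers":0.6},
    {"translation":[0.003,0,0.027],"rotation":[0,0,0],"fingers":0.6},
    {"translation":[0.008,0,0.028],"rotation":[0,0,0],"fingers":0.6},
    {"translation":[0.013,0,0.029],"rotation":[0,0,-0.3],"fingers":0.6},
    {"translation":[0.018,0,0.0295],"rotation":[0,0,-0.3],"fingers":0.6},
    {"translation":[0.022,0,0.03],"rotation":[0,0,-0.3],"fingers":0.6},
    {"translation":[0.0225,0.0,0.03],"rotation":[0,0,-0.3],"fingers":0.6}
  ]
}}

```text
time_s: 3.5
ee_pos: [0.5561, -0.148, 0.0152]
orientation: [3.14, -0.175, 1.518]
contact_force: [-0.7, -0.4, -0.3]
gripper_width: 0.601
```

```bash
python3 plan.py 0.556 -0.13 0.013 180 -10 86.7
```

```text
t 3.5 pos [ 0.5561 -0.148   0.0152] rpy [179.92 -10.    86.95] F [-0.71 -0.39 -0.27] g 0.601
dT [ 0.0173 -0.0011  0.0053] dR [0.04 0.   0.24]
```

>>> {"fn": "play_rows", "kwargs": {
  "increments": [
    {"translation":[0.002,0,0.001],"rotation":[0,0,0],"fingers":0.6},
    {"translation":[0.004,0,0.002],"rotation":[0,0,0],"fingers":0.6},
    {"translation":[0.006,0,0.003],"rotation":[0,0,0],"fingers":0.6},
    {"translation":[0.008,0,0.0035],"rotation":[0,0,0],"fingers":0.6},
    {"translation":[0.01,0,0.004],"rotation":[0,0,0],"fingers":0.6},
    {"translation":[0.012,0,0.0045],"rotation":[0,0,0],"fingers":0.6},
    {"translation":[0.014,0,0.005],"rotation":[0,0,0],"fingers":0.6},
    {"translation":[0.016,0.0,0.005],"rotation":[0,0,0],"fingers":0.6}
  ]
}}

```text
time_s: 4.3
ee_pos: [0.5587, -0.1359, 0.0132]
orientation: [3.135, -0.168, 1.518]
contact_force: [-0.5, -7.7, -1.5]
gripper_width: 0.599
```

```bash
python3 plan.py 0.561 -0.08 0.013 180 -10 87.3; python3 snap.py 3
```

```text
t 4.3 pos [ 0.5587 -0.1359  0.0132] rpy [179.64  -9.62  86.99] F [-0.46 -7.71 -1.55] g 0.599
dT [ 0.0552 -0.0007  0.0095] dR [ 0.41  0.38 -0.3 ]
```

View pics/both3.png

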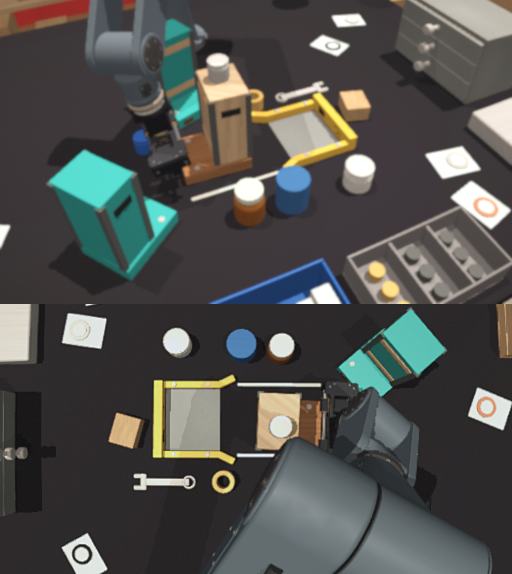

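>>> {"fn": "play_rows", "kwargs": {
  "increments": [
    {"translation":[0.003,0,0.0005],"rotation":[0,0,0],"fingers":0.6},
    {"translation":[0.008,0,0.0015],"rotation":[0,0,0],"fingers":0.6},
    {"translation":[0.014,0,0.0025],"rotation":[0,0,0],"fingers":0.6},
    {"translation":[0.02,0,0.0035],"rotation":[0,0,-0.1],"fingers":0.6},
    {"translation":[0.026,0,0.0045],"rotation":[0,0,-0.2],"fingers":0.6},
    {"translation":[0.032,0,0.0055],"rotation":[0,0,-0.3],"fingers":0.6},
    {"translation":[0.037,0,0.0065],"rotation":[0,0,-0.4],"fingers":0.6},
    {"translation":[0.041,0.0,0.007],"rotation":[0,0,-0.5],"fingers":0.6}
  ]
}}

```text
time_s: 5.2
ee_pos: [0.5612, -0.0937, 0.0131]
orientation: [3.134, -0.169, 1.527]
contact_force: [0.3, -8.4, -1.8]
gripper_width: 0.6
```

```bash
python3 plan.py 0.564 -0.03 0.013 180 -10 88; python3 snap.py 4; python3 - <<'E'
import cv2,numpy as np
d=np.load("top4.npz"); cv2.imwrite("pics/t4.png",cv2.resize(d["img"][110:240,110:370],None,fx=3,fy=3,interpolation=cv2.INTER_CUBIC))
E
```

```text
t 5.2 pos [ 0.5612 -0.0937  0.0131] rpy [179.55  -9.68  87.47] F [ 0.28 -8.4  -1.81] g 0.6
dT [ 0.0628 -0.0001  0.0109] dR [ 0.54  0.32 -0.52]
```

View pics/t4.png

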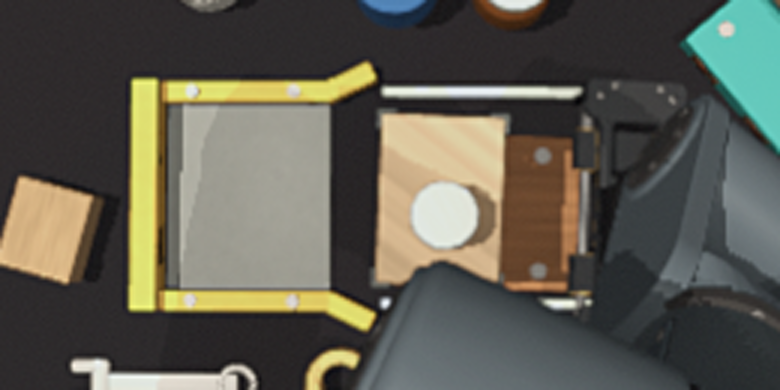

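View pics/both4.png

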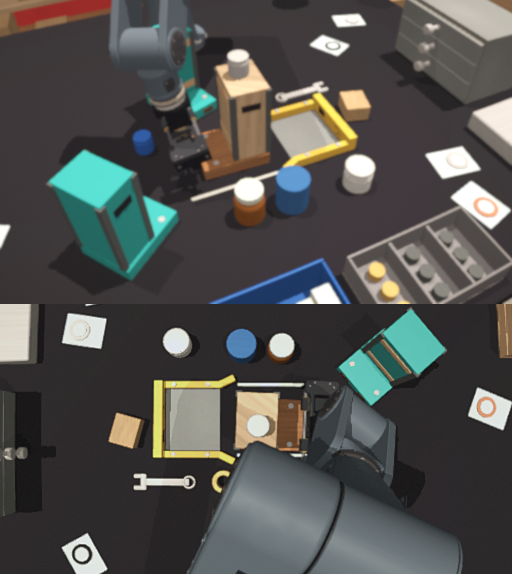

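```bash
python3 - <<'E'
from h import *
T=load("top4.npz");np.set_printoptions(precision=4,suppress=True)
t=lambda x,y:(x/3+110-1/3,y/3+110-1/3)
p=onz(T,[t(509,116),t(381,111),t(374,285)],.21);print(p)
f=(p[1]+p[2])/2;print("front ctr",f, "tilt deg from +y (front edge)",np.degrees(np.arctan2(-(p[1]-p[2])[1],(p[1]-p[2])[0])))
print("skid rear .03",onz(T,[t(580,138),t(578,291)],.03))
E
```

```text
[[ 0.6196 -0.0185  0.21  ]
 [ 0.6234  0.0651  0.21  ]
 [ 0.5098  0.0703  0.21  ]]
front ctr [0.5666 0.0677 0.21  ] tilt deg from +y (front edge) 2.6286888550837397
skid rear .03 [[ 0.6197 -0.0851  0.03  ]
 [ 0.5    -0.0824  0.03  ]]
```

>>> {"fn": "play_rows", "kwargs": {
  "increments": [
    {"translation":[0.004,0,0.0007],"rotation":[0,0,0],"fingers":0.6},
    {"translation":[0.01,0,0.0018],"rotation":[0,0,0],"fingers":0.6},
    {"translation":[0.017,0.0003,0.003],"rotation":[0,0,0],"fingers":0.6},
    {"translation":[0.024,0.0005,0.0042],"rotation":[0,0,0],"fingers":0.6},
    {"translation":[0.031,0.0008,0.0055],"rotation":[0,0,0],"fingers":0.6},
    {"translation":[0.038,0.001,0.0067],"rotation":[0,0,0],"fingers":0.6},
    {"translation":[0.045,0.0013,0.0079],"rotation":[0,0,0],"fingers":0.6},
    {"translation":[0.052,0.0016,0.0091],"rotation":[0,0,0],"fingers":0.6}
  ]
}}

```text
time_s: 6.1
ee_pos: [0.5648, -0.0406, 0.0131]
orientation: [3.135, -0.17, 1.527]
contact_force: [-0.4, -8.3, -1.1]
gripper_width: 0.597
```

```bash
python3 plan.py 0.568 0.01 0.013 180 -10 88
```

```text
t 6.1 pos [ 0.5648 -0.0406  0.0131] rpy [179.61  -9.72  87.49] F [-0.37 -8.3  -1.15] g 0.597
dT [0.05   0.0009 0.0087] dR [ 0.48  0.28 -0.51]
```

>>> {"fn": "play_rows", "kwargs": {
  "increments": [
    {"translation":[0.007,0.0002,0.0012],"rotation":[0,0,0],"fingers":0.6},
    {"translation":[0.014,0.0004,0.0025],"rotation":[0,0,-0.1],"fingers":0.6},
    {"translation":[0.021,0.0006,0.0037],"rotation":[0,0,-0.2],"fingers":0.6},
    {"translation":[0.028,0.0008,0.005],"rotation":[0,0,-0.3],"fingers":0.6},
    {"translation":[0.034,0.001,0.006],"rotation":[0,0,-0.3],"fingers":0.6},
    {"translation":[0.04,0.001,0.007],"rotation":[0,0,-0.4],"fingers":0.6},
    {"translation":[0.045,0.001,0.008],"rotation":[0,0,-0.4],"fingers":0.6},
    {"translation":[0.049,0.001,0.0087],"rotation":[0,0,-0.5],"fingers":0.6}
  ]
}}

```text
time_s: 6.9
ee_pos: [0.568, 0.0093, 0.0131]
orientation: [3.133, -0.17, 1.536]
contact_force: [0.6, -7.8, -0.0]
gripper_width: 0.601
```

```bash
python3 plan.py 0.572 0.055 0.013 180 -10 88.4; python3 snap.py 5; python3 - <<'E'
import cv2,numpy as np
d=np.load("top5.npz"); cv2.imwrite("pics/t5.png",cv2.resize(d["img"][110:240,110:370],None,fx=3,fy=3,interpolation=cv2.INTER_CUBIC))
E
```

```text
t 6.9 pos [0.568  0.0093 0.0131] rpy [179.53  -9.75  88.  ] F [ 0.57 -7.81 -0.01] g 0.601
dT [0.0451 0.0023 0.0078] dR [ 0.54  0.25 -0.39]
```

View pics/t5.png

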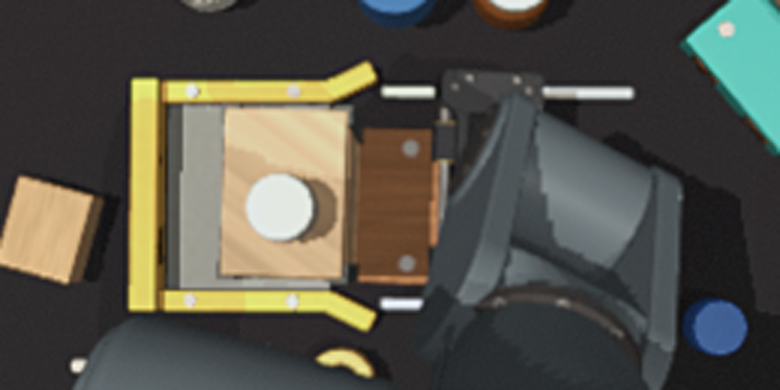

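View pics/both5.png

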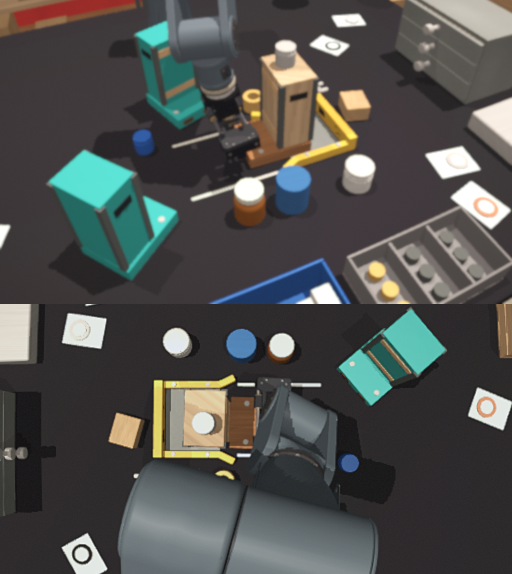

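The crate is inside the mouth, with its front at about (222,190) in the crop. It is near-centred and aligned, and the tin is upright.

>>> {"fn": "play_rows", "kwargs": {
  "increments": [
    {"translation":[0.005,0.0002,0.0009],"rotation":[0,0,0],"fingers":0.6},
    {"translation":[0.011,0.0005,0.002],"rotation":[0,0,-0.1],"fingers":0.6},
    {"translation":[0.018,0.0008,0.0032],"rotation":[0,0,-0.2],"fingers":0.6},
    {"translation":[0.025,0.001,0.0044],"rotation":[0,0,-0.3],"fingers":0.6},
    {"translation":[0.032,0.0013,0.0056],"rotation":[0,0,-0.3],"fingers":0.6},
    {"translation":[0.039,0.0016,0.0068],"rotation":[0,0,-0.4],"fingers":0.6},
    {"translation":[0.045,0.0018,0.0079],"rotation":[0,0,-0.4],"fingers":0.6},
    {"translation":[0.05,0.002,0.0087],"rotation":[0,0,-0.4],"fingers":0.6}
  ]
}}

```text
time_s: 7.8
ee_pos: [0.5714, 0.0603, 0.0131]
orientation: [3.133, -0.171, 1.543]
contact_force: [-0.8, -7.0, -0.4]
gripper_width: 0.597
```

```bash
python3 plan.py 0.574 0.084 0.013 180 -10 88.8; python3 snap.py 6; python3 - <<'E'
import cv2,numpy as np
d=np.load("top6.npz"); cv2.imwrite("pics/t6.png",cv2.resize(d["img"][110:240,110:370],None,fx=3,fy=3,interpolation=cv2.INTER_CUBIC))
E
```

```text
t 7.8 pos [0.5714 0.0603 0.0131] rpy [179.53  -9.78  88.41] F [-0.78 -6.95 -0.39] g 0.597
dT [0.0234 0.0019 0.0042] dR [ 0.54  0.22 -0.38]
```

View pics/t6.png

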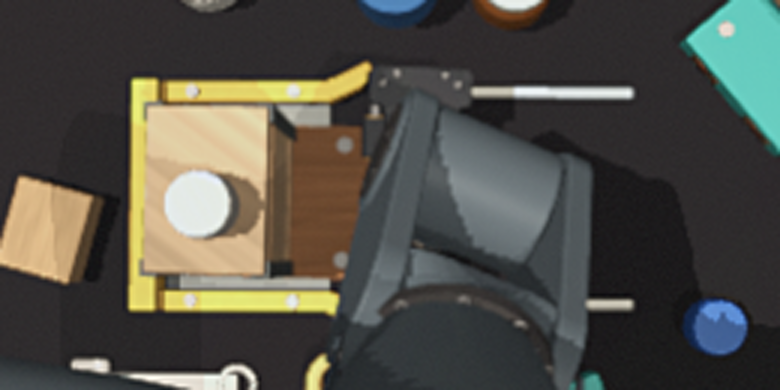

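>>> {"fn": "play_rows", "kwargs": {
  "increments": [
    {"translation":[0.003,0,0.0005],"rotation":[0,0,0],"fingers":0.6},
    {"translation":[0.006,0,0.001],"rotation":[0,0,-0.1],"fingers":0.6},
    {"translation":[0.009,0.0005,0.0015],"rotation":[0,0,-0.2],"fingers":0.6},
    {"translation":[0.012,0.0005,0.002],"rotation":[0,0,-0.3],"fingers":0.6},
    {"translation":[0.014,0.001,0.0025],"rotation":[0,0,-0.3],"fingers":0.6},
    {"translation":[0.016,0.001,0.003],"rotation":[0,0,-0.3],"fingers":0.6},
    {"translation":[0.0175,0.001,0.003],"rotation":[0,0,-0.3],"fingers":0.6},
    {"translation":[0.019,0.001,0.0033],"rotation":[0,0,-0.3],"fingers":0.6}
  ]
}}

```text
time_s: 8.7
ee_pos: [0.5727, 0.0795, 0.0131]
orientation: [3.133, -0.171, 1.548]
contact_force: [-0.9, -7.5, -0.3]
gripper_width: 0.601
```

```bash
python3 plan.py 0.574 0.088 0.013 180 -10 88.8
```

```text
t 8.7 pos [0.5727 0.0795 0.0131] rpy [179.53  -9.81  88.69] F [-0.94 -7.46 -0.26] g 0.601
dT [0.0084 0.0011 0.0015] dR [ 0.49  0.19 -0.11]
```

Not at the stop yet (the force is still only sliding friction), so I'll creep at 1 mm per row.

>>> {"fn": "play_rows", "kwargs": {
  "increments": [
    {"translation":[0.001,0,0.0002],"rotation":[0,0,0],"fingers":0.6},
    {"translation":[0.002,0,0.0003],"rotation":[0,0,0],"fingers":0.6},
    {"translation":[0.003,0,0.0005],"rotation":[0,0,0],"fingers":0.6},
    {"translation":[0.004,0,0.0007],"rotation":[0,0,0],"fingers":0.6},
    {"translation":[0.005,0,0.0009],"rotation":[0,0,0],"fingers":0.6},
    {"translation":[0.0055,0,0.001],"rotation":[0,0,0],"fingers":0.6},
    {"translation":[0.006,0,0.001],"rotation":[0,0,0],"fingers":0.6},
    {"translation":[0.0065,0,0.0011],"rotation":[0,0,0],"fingers":0.6}
  ]
}}

```text
time_s: 9.5
ee_pos: [0.5729, 0.0858, 0.0131]
orientation: [3.133, -0.171, 1.548]
contact_force: [-0.9, -10.6, -0.1]
gripper_width: 0.6
```

```bash
python3 plan.py 0.574 0.088 0.013 180 -10 88.8; python3 snap.py 7; python3 - <<'E'
import cv2,numpy as np
d=np.load("top7.npz"); cv2.imwrite("pics/t7.png",cv2.resize(d["img"][110:240,110:370],None,fx=3,fy=3,interpolation=cv2.INTER_CUBIC))
d=np.load("scene7.npz"); cv2.imwrite("pics/s7.png",cv2.resize(d["img"][110:260,200:400],None,fx=3,fy=3,interpolation=cv2.INTER_CUBIC))
E
```

```text
t 9.5 pos [0.5729 0.0858 0.0131] rpy [179.52  -9.78  88.71] F [ -0.87 -10.55  -0.09] g 0.6
dT [0.0022 0.0011 0.0004] dR [ 0.5   0.22 -0.09]
```

View pics/t7.png

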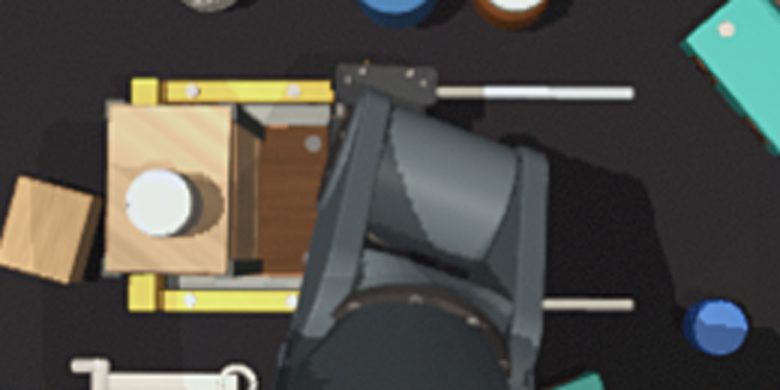

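View pics/s7.png

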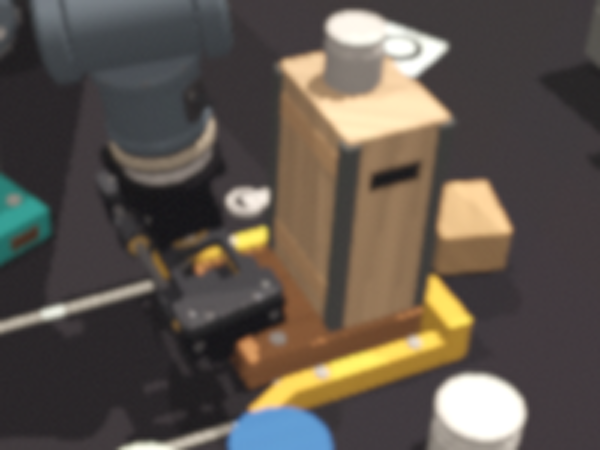

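>>> {"fn": "play_rows", "kwargs": {
  "increments": [
    {"translation":[0.0005,0,0.0001],"rotation":[0,0,0],"fingers":0.6},
    {"translation":[0.001,0,0.0002],"rotation":[0,0,0],"fingers":0.6},
    {"translation":[0.0015,0,0.0003],"rotation":[0,0,0],"fingers":0.6},
    {"translation":[0.002,0,0.0003],"rotation":[0,0,0],"fingers":0.6},
    {"translation":[0.002,0,0.0003],"rotation":[0,0,0],"fingers":0.6},
    {"translation":[0.002,0,0.0003],"rotation":[0,0,0],"fingers":0.6},
    {"translation":[0.002,0,0.0003],"rotation":[0,0,0],"fingers":0.6},
    {"translation":[0.002,0,0.0003],"rotation":[0,0,0],"fingers":0.6}
  ]
}}

```text
time_s: 10.4
ee_pos: [0.5739, 0.0863, 0.0132]
orientation: [3.131, -0.168, 1.55]
contact_force: [0.1, -13.2, 0.2]
gripper_width: 0.595
```

```bash
python3 plan.py 0.574 0.088 0.013 180 -10 88.8; python3 - <<'E'
from h import *
T=load("top7.npz");np.set_printoptions(precision=4,suppress=True)
t=lambda x,y:(x/3+110-1/3,y/3+110-1/3)
p=onz(T,[t(107,102),t(104,273),t(237,104),t(229,274)],.21);print(p)
E
```

```text
t 10.4 pos [0.5739 0.0863 0.0132] rpy [179.38  -9.65  88.8 ] F [  0.14 -13.24   0.2 ] g 0.595
dT [0.0017 0.     0.0005] dR [ 0.62  0.35 -0.  ]
[[0.6309 0.2454 0.21  ]
 [0.5186 0.2473 0.21  ]
 [0.6287 0.1594 0.21  ]
 [0.5176 0.1649 0.21  ]]
```

The force rose to 13 N while the fingers moved only 0.5 mm of the commanded 2 mm, so the crate is against the stop. I'll back off now.

>>> {"fn": "play_rows", "kwargs": {
  "increments": [
    {"translation":[-0.003,0,-0.0005],"rotation":[0,0,0],"fingers":0.6},
    {"translation":[-0.008,0,-0.0014],"rotation":[0,0,0],"fingers":0.6},
    {"translation":[-0.016,0,-0.003],"rotation":[0,0,0],"fingers":0.6},
    {"translation":[-0.026,0,-0.0045],"rotation":[0,0,0],"fingers":0.6},
    {"translation":[-0.036,0,-0.0065],"rotation":[0,0,0],"fingers":0.6},
    {"translation":[-0.046,0,-0.008],"rotation":[0,0,0],"fingers":0.6},
    {"translation":[-0.055,0,-0.01],"rotation":[0,0,0],"fingers":0.6},
    {"translation":[-0.06,0,-0.015],"rotation":[0,0,0],"fingers":0.6}
  ]
}}

```text
time_s: 11.2
ee_pos: [0.5703, 0.0275, 0.0174]
orientation: [3.136, -0.175, 1.546]
contact_force: [0.8, 0.1, 0.4]
gripper_width: 0.601
```

>>> {"fn": "play_rows", "kwargs": {
  "increments": [
    {"translation":[-0.01,0,-0.015],"rotation":[0,0,0],"fingers":0.6},
    {"translation":[-0.025,0,-0.035],"rotation":[0,0,0],"fingers":0.6},
    {"translation":[-0.045,0,-0.06],"rotation":[0,0,0],"fingers":0.6},
    {"translation":[-0.065,0,-0.085],"rotation":[0,0,0],"fingers":0.6},
    {"translation":[-0.08,0,-0.11],"rotation":[0,0,0],"fingers":0.6},
    {"translation":[-0.09,0,-0.125],"rotation":[0,0,0],"fingers":0.6},
    {"translation":[-0.095,0,-0.13],"rotation":[0,0,0],"fingers":0.6},
    {"translation":[-0.095,0,-0.13],"rotation":[0,0,0],"fingers":0.6}
  ]
}}

```text
time_s: 12.0
ee_pos: [0.5674, -0.0887, 0.1304]
orientation: [3.133, -0.173, 1.546]
contact_force: [-1.0, -0.7, -0.3]
gripper_width: 0.601
```

```bash
python3 plan.py 0.574 0.088 0.013 180 -10 88.8; python3 snap.py 8; python3 - <<'E'
import cv2,numpy as np
d=np.load("top8.npz"); cv2.imwrite("pics/t8.png",cv2.resize(d["img"][60:260,110:370],None,fx=3,fy=3,interpolation=cv2.INTER_CUBIC))
E
```

```text
t 12.0 pos [ 0.5674 -0.0887  0.1304] rpy [179.51  -9.94  88.56] F [-0.96 -0.71 -0.32] g 0.601
dT [0.1539 0.0009 0.1461] dR [ 0.53  0.06 -0.23]
```

View pics/t8.png

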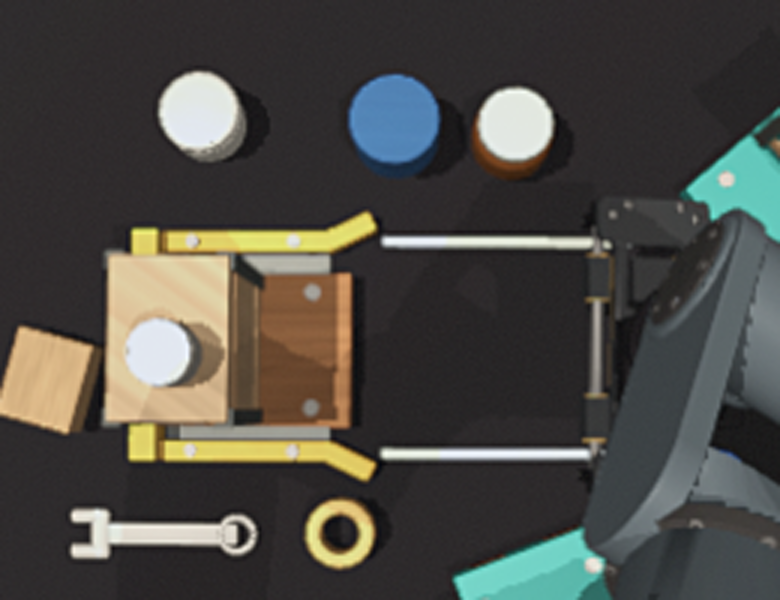

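View pics/both8.png

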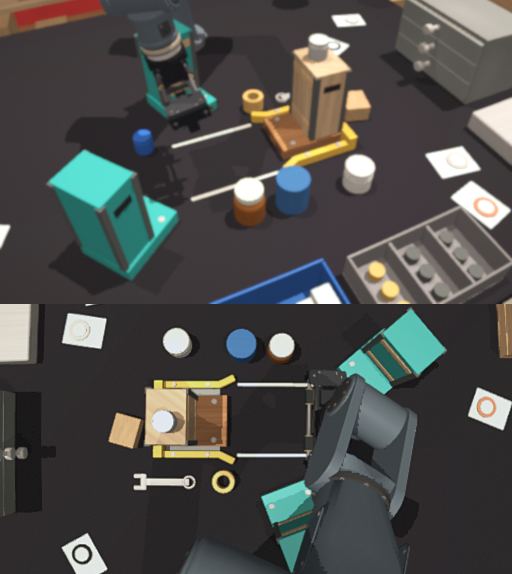

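```bash
python3 - <<'E'
from h import *
T=load("top8.npz");S=load("scene8.npz");np.set_printoptions(precision=4,suppress=True)
t=lambda x,y:(x/3+110-1/3,y/3+60-1/3)
r=onz(T,[t(353,272),t(351,428)],.03);c=r.mean(0);print(r,"rear ctr",c,"yaw off +y deg",np.degrees(np.arctan2(-(r[0]-r[1])[1],(r[0]-r[1])[0])))
u=np.array([.012,1]);print("front",c[:2]+.15*u)
print("box",onz(T,[t(107,252),t(104,422)],.21))
print("stop near edge seen beside box",onz(T,[t(158,240),t(156,440)],.04))
# bystander shift between first and last
a=load("top0.npz")["img"];b=T["img"]
for n,(x,y,w,h) in dict(piston=(155,75,45,45),filter=(220,78,42,45),jar=(264,85,35,40),bush=(205,222,40,30),carton=(100,160,42,50),wrench=(130,225,70,25)).items():
    A=[cv2.cvtColor(i[y:y+h,x:x+w],cv2.COLOR_BGR2GRAY).astype(np.float32) for i in (a,b)]
    print(n,cv2.phaseCorrelate(*A))
E
```

```text
[[0.6333 0.0925 0.03  ]
 [0.5115 0.0946 0.03  ]] rear ctr [0.5724 0.0935 0.03  ] yaw off +y deg 1.0288169587511202
front [0.5742 0.2435]
box [[0.6309 0.2454 0.21  ]
 [0.5193 0.2473 0.21  ]]
stop near edge seen beside box [[0.6587 0.2439 0.04  ]
 [0.5032 0.2456 0.04  ]]
piston ((0.5060687570127804, 0.44109004323478374), 0.9861417016865295)
filter ((0.43408631122289876, 0.6171598453455793), 0.9404735866593726)
jar ((0.03135444013220834, 0.03927047513371207), 0.9581205166048474)
bush ((-0.009572232894409893, -0.07283799997046358), 0.88504745443662)
carton ((0.5171368120217359, -0.013598528998365111), 0.9480819466908773)
wrench ((-0.03978132104408161, 0.5285871440054368), 0.9624088603920407)
```

The crate's front is at y = 0.2435, against a stop face at about 0.244–0.246. It is about 3 mm off the middle and about 0.4° out of line, and the bystanders have not moved.

```bash
python3 - <<'E'
from cell import robot
print(robot.hand_in()); print(robot.get_state()["time_s"])
E
```

```text
the job is handed in; nothing more can be done
None
the job is handed in; nothing more can be done
```

I pushed the crate front first into the yellow bay and handed the job in at about 12 s; no verdict was reported. The fingers stayed low at the skid's rear face, with the fingertips 13 mm above the bench. The push ran at up to about 0.07 m/s with about 8 N, and I backed off clear once the crate was home.

My last checks:
- **Home against the stop:** the crate's front measured y ≈ 0.2435 m against the stop face at 0.244–0.246 m. At the end the force rose to about 13 N while the fingers hardly moved.
- **In line:** it sits about 3 mm off the bay's middle and about 0.4° out of line with it.
- **Tin:** the pictures show it still standing upright on top of the box.
- **Bystanders:** compared with the first picture, shifts were 0.6 px or less (about 1.5 mm), partly from the comparison method, so I take them as unmoved.

No check failed or disagreed beyond the 2 mm calibration accuracy, apart from triangulation mismatches of up to about 6 mm in the first two-view measurements.

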